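# Release a glued clog sole from the screw press

## Task

A child's clog sole has been glued and is still in the sole press. Unscrew the press by its red handwheel (anticlockwise seen from above) until the pad stands at least 18 mm above the hollow of the sole (about one and a half turns), and only then pull the sole out by its heel and lay it down gently, tread down, on the cork mat with both its ends over the mat. Leave the press open, let go of everything and leave the tins, brush, bottle and jar where they stand.

Things in the scene. Friction and masses are not known exactly. Their poses are not given: they have to be found in the camera images.
- press: Green sole press, fixed. Origin on the table under the vertical screw's axis; its open front, where the heel sticks out, is -x. Bed 20 mm high, x -75 to 60, y -100 to 100 mm, plus a 40 mm wide tongue under the heel to x -160. Columns of 22 mm diameter at y +-78; crossbar 36 x 196 mm, 112 to 137 mm high. Round pad, 40 mm diameter, on the screw under it; red handwheel above it.
- wheel_hub (a point): Centre of the red handwheel, on the vertical screw's axis; the wheel's outer diameter is 104 mm, its rim 12 mm thick at the height of this point, with three spokes. It rises and sinks with the screw.
- knob_mid (a point): Middle of the black spinner handle standing upright on the wheel's rim: a cylinder, 24 mm diameter, 50 mm high (25 mm above and below this point), its axis 42 mm from the wheel's axis, its foot 2 mm above the rim. It spins freely about its own axis, so a hand can hold it without turning while it goes round and up with the wheel.
- wheel (a joint): Angle of the handwheel in rad, growing anticlockwise seen from above (unscrewing). The screw and the whole wheel with its handle rise 12 mm for each full turn (6.283 rad). About 0.12 N m turns it (some 3 to 4 N at the handle); it stays where it is left. Stop at 15.7 rad.
- stem (a joint): Height of the pad above the sole's hollow in m, true to 1 mm (0 = down on the sole, 0.030 = uppermost stop); rises with the wheel, 12 mm a turn. At the start it is between 0 and 0.004.
- sole_center (a point): Centre of the clog sole, 18 mm above its underside: beech on black tread, 210 mm long along its x (toe +x), 220 g. Heel x -105 to -28 mm, 52 wide, 38 high; waist 56 wide, 26 high; forefoot 74 wide, 22 high: the hollow under the pad (screw axis at x +64). Toe rim, x +90 to +105, 36 high, so it comes out heel first and only with the pad raised. At the start it lies on the bed, 20 mm up.
- sole_heel (a point): Grip point on the sole's heel: x -54 mm from the sole's centre, 24 mm above its underside, between two flat upright sides 52 mm apart (along the sole's y). The sides are flat for 25 mm either way; the tread's underside is on the press's tongue, which is narrower than the heel.
- heel_end (a point): Rear end of the sole, on its centre line (x -105 mm, 18 mm above the underside).
- toe_end (a point): Front end of the sole, on its centre line (x +105 mm, 18 mm above the underside).
- mat: Cork mat fixed to the table, 280 mm along its own x, 180 mm along y, 4 mm thick; origin at the centre of its underside. It lies left or right of the press.
- kit_bin: Clear open bin with care products, fixed, 240 x 160 mm, contents up to 150 mm high; origin under its centre. It stands on the other side of the press from the mat.
- tin_dark: Round polish tin with dark lid, 76 mm diameter, 24 mm high, loose, to be left; origin under its centre.
- tin_white: Round polish tin with white lid, 76 mm diameter, 24 mm high, loose, to be left; origin under its centre.
- brush_dark: Dark shoe brush lying bristles down, 165 x 55 x 40 mm, loose, to be left; origin under its centre.
- dye_bottle: Red dye bottle, 48 mm diameter, 120 mm high, loose, to be left standing; origin under its centre.
- cream_jar: Amber cream jar, 56 mm diameter, 60 mm high, loose, to be left standing; origin under its centre.

How it is judged:
On the way:
1. the pad is unscrewed to 18 mm (within 0.8 mm) or more above the hollow of the sole, the sole still in the press (within 20 mm of its start) (value of joint stem above 0.0172 m and distance of sole_center from where it was at the start of the episode below 0.02 m), for 0.2 s.
At the end, for the whole second after the job is handed in: The sole lies tread down and flat (within 0.1 rad) on the cork mat, both its ends over the mat, at rest and released; the pad still stands at least 17 mm above the hollow's height in the press (x of heel_end in the frame of mat between -0.14 and 0.14 m and y of heel_end in the frame of mat between -0.09 and 0.09 m and x of toe_end in the frame of mat between -0.14 and 0.14 m and y of toe_end in the frame of mat between -0.09 and 0.09 m and z of sole_center in the frame of mat between 0.016 and 0.028 m and angle between sole_center's own z axis and vertical below 0.1 rad and value of joint stem above 0.017 m and linear speed of sole below 0.02 m/s); the robot touches nothing.
It fails at once if the sole is dragged more than 20 mm while the pad is less than 16.5 mm up (value of joint stem below 0.0165 m and distance of sole_center from where it was at the start of the episode above 0.02 m).
It fails at once if the sole is dropped or thrown (faster than 0.5 m/s with no finger on it) (linear speed of sole above 0.5 m/s and contact force between the fingers and sole below 0.1 N).
It fails at once if a tin, brush, bottle or jar is shoved more than 30 mm or knocked over (distance of any of tin_dark, tin_white, brush_dark, dye_bottle, cream_jar from where it was at the start of the episode above 0.03 m or angle between any of tin_dark, tin_white, brush_dark, dye_bottle, cream_jar's own z axis and vertical above 0.5 rad).
It also fails if it takes over 72 s, if anything falls off the work surface, if the arm or the gripper's body presses on something with over 40 N, if the wrist force passes 120 N, or if a joint passes its speed limit or range.

## Robot

A 6-joint arm with a two-finger parallel gripper is mounted at the origin on the work surface. World frame = base frame: x ahead of the robot, y to its left, z up, the work surface at z = 0. Lengths are in m, angles in rad, forces in N, time in s.
With the tool pointing down it reaches from about 0.325 to 0.85 m from the base axis. Payload 15.5 kg.
Tool frame: the origin (TCP) lies midway between the tips of the shut fingers; the grasp point (between the pads) lies 19 mm behind it; z points along the fingers, y is the line along which they close (so a half turn about z gives the same grasp; the last joint's range is limited). The gripper opens to 91 mm and grips with 3 to 60 N. Pads are 32 mm wide; open, the fingers measure 118 mm over their backs; the gripper's body (76 mm by 178 mm) begins 60 mm behind the grasp point.
Start: joints at [1.163, 0.494, 1.345, -0, 1.302, -0.096], TCP at [0.192, 0.595, 0.214] pointing down, gripper open.
Joint ranges: [-2.91, 2.91], [-0.82, 2.16], [0.22, 2.67], [-1.22, 4.37], [0.12, 2.79], [-3.08, 3.08]. Speed limits (rad/s): [1.89, 1.89, 2.57, 3.01, 3.01, 3.01].

## Interface

Orientations are given as a rotation vector (axis times angle).
In Python, from rig import manip gives the robot as it stands. The module is installed in compiled form; this text tells all that it offers.
- The arm moves only by the tool apply_moves, never from a script. Its argument "series" is a list of rows, each an object of numbers: "ax", "ay", "az": the turn, a rotation vector about the tool's x, y, z in degrees; "tx", "ty", "tz": the shift along the tool's x, y, z in mm; "claw": the gripper command: -1 is shut, 1 is fully open, values between are in proportion. In form: [{"ax": .., "ay": .., "az": .., "tx": .., "ty": .., "tz": .., "claw": ..}, ...]. A call has exactly 10 rows; each row is the pose to reach, as a shift and turn from the pose commanded when the call began, along the tool's axes at that moment; what a row does not reach only later rows make up. A row lasts 1/10 s, in which the tool goes at most 50 mm and 8.59 degrees, less where a joint would pass 70% of its speed; a pose out of reach is approached as far as the arm can. A call with a gripper value outside its range is refused whole. The fingers move at their own pace and stop on an object; the grip force is fixed at half the most. Time passes only in rows, so rows that repeat a pose let the fingers close, or fill a call up. It gives the time, the measured TCP pose, the force, the opening and the grip force at its end, in the units of the state.
- manip.get_obs(): the state, without advancing time (a new reading comes with each control period).
- manip.grab_frame(name): name is "side" or "top"; returns a dict with "img" (420x560x3 uint8, blue, green, red), "range_z" (420x560 float32, m along the optical axis (not along the pixel's ray), 0 where there is no reading), "vfov" (degrees; the focal length in pixels is half the picture's height over the tangent of half this angle, whatever the lens; pixels are square), "cx", "cy" (the principal point, pixels), "k1" (the pictures are not rectified: a ray, as slopes to the right and down, at radius r is drawn at 1 + k1 r^2 times it, then the intrinsics apply), "position" and "attitude" of the camera in the world. Camera axes: x right, y up, looking along -z (the intrinsics and any distortion apply to the point x, -y, -z); pixel columns grow to the right and rows downward; lengths in m; the calibration is good to about 2 mm. A picture is of the moment at which its call begins.
- manip.sign_off(): hands the job in; it is judged then, once.
The state is a dict: "clock": time; "joint_pos": joint angles; "joint_velocities": joint speeds; "tau": joint torques, N m; "tcp_pos": TCP position; "eef_rot": TCP orientation; "force": force on the tool from outside, world axes, zero at the start; "ft_torque": the same for the moment, N m; "width": opening from 0.0 (shut) to 1.0 (fully open); "gripper_force": force on a finger pad.
Only numpy, scipy, OpenCV 4.12 (cv2) and the standard library are available. Lean on these libraries where they do the work, as an engineer would, in place of code of your own. Each camera call takes 0.05 s, during which the arm holds its last target. There are 200 camera calls.

## Working session

There is one attempt and no reset: what is moved stays moved. The work goes in short steps, Python scripts to look and compute and a tool call to move; the robot and the scene stay as the last step left them, time stands still between calls to the robot, and variables do not carry over. Pictures are saved under pics/ and viewed, at most 10 in all, crops included, and the job is handed in when it is done.

Besides the shell and the picture viewer there is one more tool, called after "Emit:" as name(argument=value, ...), one argument or row to a line, values as JSON. apply_moves: Moves the arm, as the interface text tells. Its arguments: {"type":"object","properties":{"series":{"type":"array"}},"required":["series"]}

```bash
mkdir -p pics
cat > h.py <<'E'
import numpy as np, cv2
from scipy.spatial.transform import Rotation as R
from rig import manip
def rot(a):
    a=np.array(a,float)
    if a.shape==(3,3): return a
    return R.from_rotvec(a).as_matrix() if a.size==3 else R.from_quat(a).as_matrix()
def snap(name,fn=None):
    f=manip.grab_frame(name)
    if fn: cv2.imwrite('pics/'+fn,f['img'])
    return f
def cloud(f):
    h,w=f['range_z'].shape; F=h/2/np.tan(np.radians(f['vfov'])/2)
    K=np.array([[F,0,f['cx']],[0,F,f['cy']],[0,0,1]])
    u,v=np.meshgrid(np.arange(w),np.arange(h))
    p=cv2.undistortPoints(np.stack([u,v],-1).reshape(-1,1,2).astype(np.float64),K,np.array([f['k1'],0,0,0.]))
    p=p.reshape(h,w,2); z=f['range_z']
    c=np.stack([p[...,0]*z,-p[...,1]*z,-z],-1)
    P=c@rot(f['attitude']).T+np.array(f['position']); P[z==0]=np.nan
    return P
E
python3 - <<'E'
from h import *
print(manip.get_obs())
for n in('side','top'):
    f=snap(n,n+'0.png'); print({k:v for k,v in f.items() if k not in('img','range_z')})
    np.save(n+'0.npy',cloud(f))
E
```

```text
{'clock': 0.0, 'joint_pos': array([ 1.16250139e+00,  4.94183668e-01,  1.34615805e+00, -4.98810660e-06,
        1.30246427e+00, -9.54615522e-02]), 'joint_velocities': array([-0.0004948 ,  0.00136142,  0.00165416, -0.00039605, -0.00017676,
       -0.00089049]), 'tau': array([-2.96053622e-03, -8.78826785e+01, -3.81852221e+01,  7.05326046e-02,
        5.34263067e-02, -1.36052586e-04]), 'tcp_pos': array([0.19216993, 0.5943198 , 0.21332883]), 'eef_rot': array([-4.89347682e-01, -3.10294525e+00,  1.84747332e-03]), 'force': array([0.04911726, 0.20129237, 0.96465253]), 'ft_torque': array([ 0.05548756,  0.00432943, -0.04512157]), 'gripper_force': 0.0, 'width': 0.9981980373478327}
{'vfov': 52.50673223908631, 'cx': 284.503133746218, 'cy': 210.63893206538697, 'k1': -0.10634724119536584, 'position': array([0.26233068, 0.63971013, 0.77595367]), 'attitude': array([ 0.29577025, -1.08822458, -2.41270236])}
{'vfov': 50.17565653875484, 'cx': 287.84066209361436, 'cy': 203.08319586099068, 'k1': 0.009405420360107082, 'position': array([0.40879357, 0.0181987 , 1.10718354]), 'attitude': array([ 0.15860739, -0.18885765, -1.75335724])}
```

View both.

View pics/top0.png

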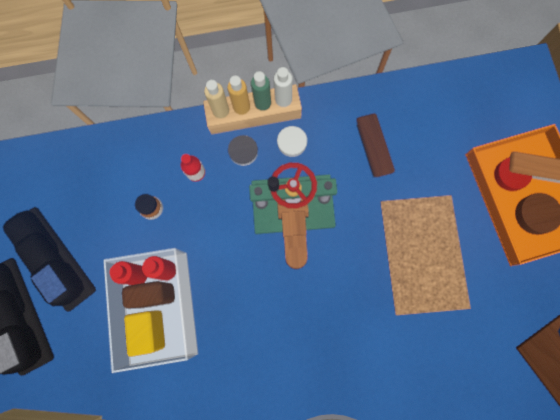

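View pics/side0.png

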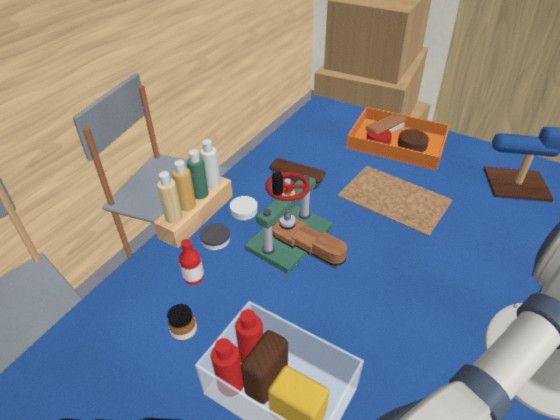

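Run:
```python
from h import *
np.set_printoptions(precision=4,suppress=True)
P=np.load('top0.npy');S=np.load('side0.npy')
g=lambda P,u,v:np.nanmedian(P[v-1:v+2,u-1:u+2].reshape(-1,3),0)
for n,u,v in [('hub',293,185),('knob',273,184),('heelend',296,262),('heel',295,245),('waist',293,222),('bedL',258,228),('bedR',330,225),('barL',257,190),('barR',327,188),('m1',384,200),('m2',450,198),('m3',466,308),('m4',400,311),('table',230,330),('dark',243,151),('white',292,141),('brush',375,146),('bottle',190,160),('bin',152,310)]: print(n,g(P,u,v))
for n,u,v in [('knob',277,176),('hub',288,184),('heel',330,247)]: print('S',n,g(S,u,v))
im=cv2.imread('pics/top0.png').astype(int)
red=(im[...,2]>110)&(im[...,1]<60)&(im[...,0]<70)
for Q,nm in((P,'top'),):
  m=red&(Q[...,2]>.13)&(Q[...,2]<.25); m[:,:230]=0;m[:,350:]=0
  q=Q[m];print(nm,len(q),'z',np.percentile(q[:,2],[5,50,95]))
  # circle fit to outer points
  ang=cv2.minEnclosingCircle(q[:,:2].astype(np.float32));print(ang)
# sole heel top: brown points z .05-.065 near
m=(P[...,2]>.05)&(P[...,2]<.068);m[:205]=0;m[275:]=0;m[:,:275]=0;m[:,312:]=0
q=P[m];print(len(q),cv2.minAreaRect(q[:,:2].astype(np.float32)*1000),np.median(q[:,2]))
c=np.load('top0.npy')
tan=(im[...,2]>150)&(im[...,1]>90)&(im[...,1]<180)&(im[...,0]<130);tan[:190]=0;tan[320:]=0;tan[:,:375]=0;tan[:,475:]=0
print('mat',cv2.minAreaRect(P[tan][:,:2].astype(np.float32)*1000),np.nanmedian(P[tan][:,2]))
grn=(im[...,1]>im[...,2]+20)&(im[...,1]>im[...,0])&(P[...,2]>.01)&(P[...,2]<.03);grn[:170]=0;grn[240:]=0;grn[:,:240]=0;grn[:,345:]=0
print('bed',cv2.minAreaRect(P[grn][:,:2].astype(np.float32)*1000))
grn=(im[...,1]>im[...,2]+20)&(P[...,2]>.12)&(P[...,2]<.15);grn[:170]=0;grn[240:]=0;grn[:,:240]=0;grn[:,345:]=0
print('bar',cv2.minAreaRect(P[grn][:,:2].astype(np.float32)*1000),np.median(P[grn][:,2]))
```

```text
hub [ 0.6452 -0.0368  0.1831]
knob [0.6443 0.0052 0.2248]
heelend [ 0.4938 -0.0156  0.0565]
heel [ 0.5332 -0.0209  0.0572]
waist [ 0.5897 -0.0273  0.0462]
bedL [0.5961 0.0587 0.0194]
bedR [ 0.5699 -0.1163  0.02  ]
barL [0.659  0.0413 0.1436]
barR [ 0.6339 -0.1117  0.1441]
m1 [ 0.6099 -0.2665 -0.0004]
m2 [ 0.5828 -0.4301  0.0033]
m3 [ 0.3147 -0.3952  0.004 ]
m4 [ 0.3371 -0.2389  0.0041]
table [ 0.3704  0.1677 -0.0005]
dark [0.7965 0.0613 0.0243]
white [ 0.8008 -0.0661  0.0225]
brush [ 0.7419 -0.2664  0.0388]
bottle [0.7668 0.1815 0.1167]
bin [0.4515 0.3405 0.0041]
S knob [0.6475 0.0115 0.2252]
S hub [ 0.6431 -0.0288  0.1783]
S heel [ 0.5169 -0.0065  0.0571]
top 571 z [0.1698 0.1728 0.177 ]
((0.6484836935997009, -0.03654656559228897), 0.0501098595559597)
680 ((543.0082397460938, -22.560562133789062), (51.77269744873047, 126.43279266357422), 80.07513427734375) 0.05735976064006576
mat ((459.9403076171875, -330.49530029296875), (175.02056884765625, 279.7569274902344), 83.48644256591797) 0.0038948406689462978
bed ((640.7335815429688, -36.84867858886719), (196.134521484375, 133.6576690673828), 83.55424499511719)
bar ((648.6647338867188, -36.53681945800781), (195.97897338867188, 37.12409973144531), 83.62625885009766) 0.1360175082977988
```

Run:
```python
from h import *
a=cv2.imread('pics/top0.png')[110:290,210:400]; b=cv2.imread('pics/side0.png')[150:290,200:380]
a=cv2.resize(a,(400,380),interpolation=2);b=cv2.resize(b,(400,380),interpolation=2)
cv2.imwrite('pics/crop0.png',np.hstack([a,b]))
```

```text
(no output)
```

View pics/crop0.png

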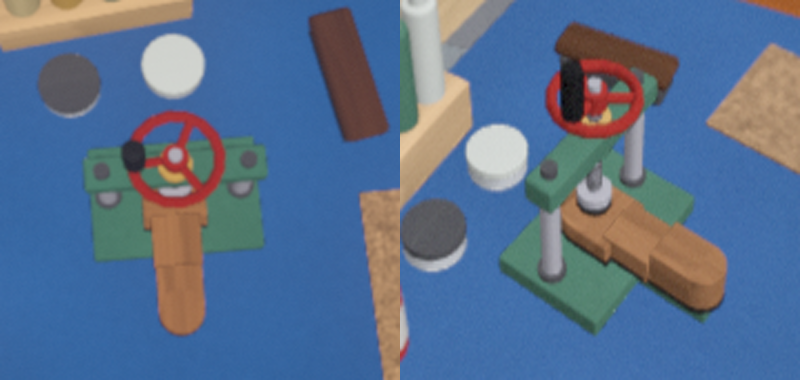

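Run:
```python
from h import *
np.set_printoptions(precision=4,suppress=True)
for n in('top','side'):
  P=np.load(n+'0.npy'); d=np.linalg.norm(P[...,:2]-[.6485,-.0365],axis=-1)
  m=(P[...,2]>.19)&(d<.075)&(P[...,2]<.26); q=P[m]
  print(n,len(q),'ztop',np.percentile(q[:,2],[50,90,98]))
  t=q[q[:,2]>np.percentile(q[:,2],90)-.006]; print(len(t),t[:,:2].mean(0),t.min(0),t.max(0),q.min(0),q.max(0))
  m=(P[...,2]>.165)&(P[...,2]<.19)&(d<.06);q=P[m];print('rim',cv2.minEnclosingCircle(q[:,:2].astype(np.float32)),np.median(q[:,2]),np.percentile(q[:,2],99))
Rm=rot(manip.get_obs()['eef_rot']);print(Rm)
```

```text
top 139 ztop [0.2236 0.2265 0.2273]
96 [0.6491 0.0056] [ 0.6385 -0.006   0.2205] [0.6618 0.0169 0.2278] [ 0.6382 -0.006   0.1901] [0.6618 0.0172 0.2278]
rim ((0.6475402116775513, -0.03575317561626434), 0.052562788128852844) 0.17239232801079096 0.18639392804420604
side 187 ztop [0.2147 0.226  0.2268]
70 [0.649  0.0096] [ 0.6394 -0.0055  0.2201] [0.6612 0.0194 0.2274] [ 0.6381 -0.0055  0.1904] [0.6612 0.0208 0.2274]
rim ((0.6470310688018799, -0.0326799601316452), 0.05266779288649559) 0.17241601535667528 0.18857331564373914
[[-0.9515  0.3077 -0.0004]
 [ 0.3077  0.9515 -0.001 ]
 [ 0.0001 -0.0011 -1.    ]]
```

Emit:
apply_moves(
  series=[
    {"ax": 0,"ay": 0,"az": 8,"tx": -20,"ty": -14,"tz": -40,"claw": 1},
    {"ax": 0,"ay": 0,"az": 16,"tx": -60,"ty": -41,"tz": -57,"claw": 1},
    {"ax": 0,"ay": 0,"az": 24,"tx": -100,"ty": -68,"tz": -57,"claw": 1},
    {"ax": 0,"ay": 0,"az": 32,"tx": -140,"ty": -95,"tz": -57,"claw": 1},
    {"ax": 0,"ay": 0,"az": 40,"tx": -180,"ty": -122,"tz": -57,"claw": 1},
    {"ax": 0,"ay": 0,"az": 48,"tx": -220,"ty": -150,"tz": -57,"claw": 1},
    {"ax": 0,"ay": 0,"az": 56,"tx": -260,"ty": -177,"tz": -57,"claw": 1},
    {"ax": 0,"ay": 0,"az": 64,"tx": -300,"ty": -204,"tz": -57,"claw": 1},
    {"ax": 0,"ay": 0,"az": 72.1,"tx": -340,"ty": -231,"tz": -57,"claw": 1},
    {"ax": 0,"ay": 0,"az": 72.1,"tx": -375,"ty": -255,"tz": -57,"claw": 1},
  ],
)

```text
clock: 1.1
tcp_pos: [0.4717, 0.2346, 0.2708]
eef_rot: [2.229, 2.214, -0.0]
force: [-0.3, 0.1, 0.8]
width: 0.999
gripper_force: 0.0
```

Emit:
apply_moves(
  series=[
    {"ax": 0,"ay": 0,"az": 0,"tx": -35,"ty": 27,"tz": 0,"claw": 1},
    {"ax": 0,"ay": 0,"az": 0,"tx": -70,"ty": 54,"tz": 0,"claw": 1},
    {"ax": 0,"ay": 0,"az": 0,"tx": -105,"ty": 81,"tz": 0,"claw": 1},
    {"ax": 0,"ay": 0,"az": 0,"tx": -140,"ty": 108,"tz": 0,"claw": 1},
    {"ax": 0,"ay": 0,"az": 0,"tx": -175,"ty": 136,"tz": 0,"claw": 1},
    {"ax": 0,"ay": 0,"az": 0,"tx": -205,"ty": 160,"tz": 0,"claw": 1},
    {"ax": 0,"ay": 0,"az": 0,"tx": -222,"ty": 173,"tz": 0,"claw": 1},
    {"ax": 0,"ay": 0,"az": 0,"tx": -229,"ty": 178,"tz": 0,"claw": 1},
    {"ax": 0,"ay": 0,"az": 0,"tx": -229,"ty": 178,"tz": 0,"claw": 1},
    {"ax": 0,"ay": 0,"az": 0,"tx": -229,"ty": 178,"tz": 0,"claw": 1},
  ],
)

```text
clock: 2.1
tcp_pos: [0.6479, 0.0085, 0.2708]
eef_rot: [-2.221, -2.221, 0.0]
force: [-0.6, 0.2, 0.7]
width: 1.002
gripper_force: 0.0
```

Run:
```python
from h import *
o=manip.get_obs();print(o['tcp_pos'],rot(o['eef_rot']).round(4),o['joint_pos'])
a=snap('top')['img'][120:260,220:400];b=snap('side')['img'][110:290,190:390]
a=cv2.resize(a,(400,380),interpolation=2);b=cv2.resize(b,(400,380),interpolation=2)
cv2.imwrite('pics/crop1.png',np.hstack([a,b]))
```

```text
[0.64789756 0.00845873 0.27079757] [[-0.e+00  1.e+00 -6.e-04]
 [ 1.e+00  0.e+00  3.e-04]
 [ 3.e-04 -6.e-04 -1.e+00]] [-7.91962044e-02  4.83175785e-01  1.20368324e+00  2.55834719e-04
  1.45539354e+00 -7.92627681e-02]
```

View pics/crop1.png

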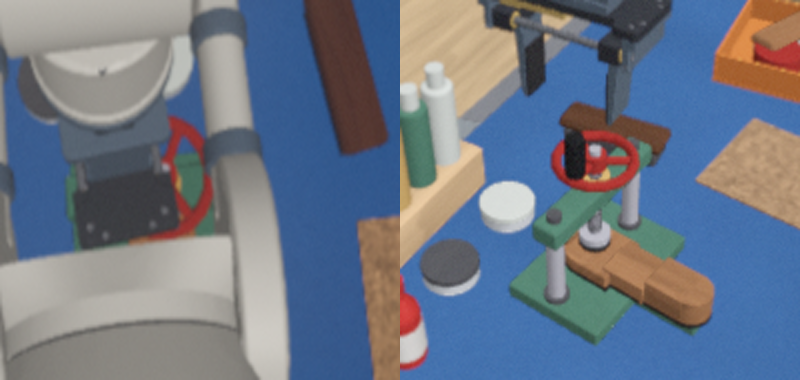

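Emit:
apply_moves(
  series=[
    {"ax": 0,"ay": 0,"az": 0,"tx": -1,"ty": 1,"tz": 15,"claw": 1},
    {"ax": 0,"ay": 0,"az": 0,"tx": -2,"ty": 1,"tz": 35,"claw": 1},
    {"ax": 0,"ay": 0,"az": 0,"tx": -2,"ty": 1,"tz": 55,"claw": 1},
    {"ax": 0,"ay": 0,"az": 0,"tx": -2,"ty": 1,"tz": 70,"claw": 1},
    {"ax": 0,"ay": 0,"az": 0,"tx": -2,"ty": 1,"tz": 80,"claw": 1},
    {"ax": 0,"ay": 0,"az": 0,"tx": -2,"ty": 1,"tz": 86,"claw": 1},
    {"ax": 0,"ay": 0,"az": 0,"tx": -2,"ty": 1,"tz": 86,"claw": 1},
    {"ax": 0,"ay": 0,"az": 0,"tx": -2,"ty": 1,"tz": 86,"claw": -1},
    {"ax": 0,"ay": 0,"az": 0,"tx": -2,"ty": 1,"tz": 86,"claw": -1},
    {"ax": 0,"ay": 0,"az": 0,"tx": -2,"ty": 1,"tz": 86,"claw": -1},
  ],
)

```text
clock: 3.2
tcp_pos: [0.6498, 0.0056, 0.1855]
eef_rot: [2.221, 2.221, 0.001]
force: [-0.0, 0.4, 1.2]
width: 0.768
gripper_force: 0.0
```

Emit:
apply_moves(
  series=[
    {"ax": 0,"ay": 0,"az": 0,"tx": 0,"ty": 0,"tz": 0,"claw": -1},
    {"ax": 0,"ay": 0,"az": 0,"tx": 0,"ty": 0,"tz": 0,"claw": -1},
    {"ax": 0,"ay": 0,"az": 0,"tx": 0,"ty": 0,"tz": 0,"claw": -1},
    {"ax": 0,"ay": 0,"az": 0,"tx": 0,"ty": 0,"tz": 0,"claw": -1},
    {"ax": 0,"ay": 0,"az": 0,"tx": 0,"ty": 0,"tz": 0,"claw": -1},
    {"ax": 0,"ay": 0,"az": 0,"tx": 0,"ty": 0,"tz": 0,"claw": -1},
    {"ax": 0,"ay": 0,"az": 0,"tx": 0,"ty": 0,"tz": 0,"claw": -1},
    {"ax": 0,"ay": 0,"az": 0,"tx": 0,"ty": 0,"tz": 0,"claw": -1},
    {"ax": 0,"ay": 0,"az": 0,"tx": 0,"ty": 0,"tz": 0,"claw": -1},
    {"ax": 0,"ay": 0,"az": 0,"tx": 0,"ty": 0,"tz": 0,"claw": -1},
  ],
)

```text
clock: 4.2
tcp_pos: [0.6496, 0.0056, 0.1849]
eef_rot: [2.222, 2.221, 0.0]
force: [1.1, -0.2, -0.1]
width: 0.254
gripper_force: 30.0
```

```bash
cat > t.py <<'E'
import numpy as np,sys
# phi0(deg), step deg, n calls
p,s,n=map(float,sys.argv[1:4])
for c in range(int(n)):
  print('call',c,'from',p)
  for i in range(1,11):
    a=np.radians(p+s*i);b=np.radians(p)
    print('tx %.1f ty %.1f tz %.2f'%(42*(np.sin(a)-np.sin(b)),42*(np.cos(a)-np.cos(b)),-s*i/30))
  p+=s*10
E
python3 t.py 88 10 2
```

```text
call 0 from 88.0
tx -0.4 ty -7.3 tz -0.33
tx -2.0 ty -14.4 tz -0.67
tx -4.9 ty -21.2 tz -1.00
tx -8.9 ty -27.3 tz -1.33
tx -13.9 ty -32.7 tz -1.67
tx -19.7 ty -37.1 tz -2.00
tx -26.2 ty -40.4 tz -2.33
tx -33.2 ty -42.5 tz -2.67
tx -40.5 ty -43.4 tz -3.00
tx -47.8 ty -43.1 tz -3.33
call 1 from 188.0
tx -7.1 ty 1.6 tz -0.33
tx -13.9 ty 4.5 tz -0.67
tx -20.0 ty 8.5 tz -1.00
tx -25.4 ty 13.5 tz -1.33
tx -29.8 ty 19.3 tz -1.67
tx -33.1 ty 25.9 tz -2.00
tx -35.2 ty 32.9 tz -2.33
tx -36.1 ty 40.1 tz -2.67
tx -35.7 ty 47.4 tz -3.00
tx -34.1 ty 54.6 tz -3.33
```

Emit:
apply_moves(
  series=[
    {"ax": 0,"ay": 0,"az": 0,"tx": -0.4,"ty": -7.3,"tz": -0.3,"claw": -1},
    {"ax": 0,"ay": 0,"az": 0,"tx": -2.0,"ty": -14.4,"tz": -0.7,"claw": -1},
    {"ax": 0,"ay": 0,"az": 0,"tx": -4.9,"ty": -21.2,"tz": -1.0,"claw": -1},
    {"ax": 0,"ay": 0,"az": 0,"tx": -8.9,"ty": -27.3,"tz": -1.3,"claw": -1},
    {"ax": 0,"ay": 0,"az": 0,"tx": -13.9,"ty": -32.7,"tz": -1.7,"claw": -1},
    {"ax": 0,"ay": 0,"az": 0,"tx": -19.7,"ty": -37.1,"tz": -2.0,"claw": -1},
    {"ax": 0,"ay": 0,"az": 0,"tx": -26.2,"ty": -40.4,"tz": -2.3,"claw": -1},
    {"ax": 0,"ay": 0,"az": 0,"tx": -33.2,"ty": -42.5,"tz": -2.7,"claw": -1},
    {"ax": 0,"ay": 0,"az": 0,"tx": -40.5,"ty": -43.4,"tz": -3.0,"claw": -1},
    {"ax": 0,"ay": 0,"az": 0,"tx": -47.8,"ty": -43.1,"tz": -3.3,"claw": -1},
  ],
)

```text
clock: 5.2
tcp_pos: [0.6061, -0.0423, 0.1882]
eef_rot: [-2.222, -2.22, -0.001]
force: [5.7, 5.3, -6.4]
width: 0.258
gripper_force: 30.0
```

Emit:
apply_moves(
  series=[
    {"ax": 0,"ay": 0,"az": 0,"tx": -7.1,"ty": 1.6,"tz": -0.3,"claw": -1},
    {"ax": 0,"ay": 0,"az": 0,"tx": -13.9,"ty": 4.5,"tz": -0.7,"claw": -1},
    {"ax": 0,"ay": 0,"az": 0,"tx": -20.0,"ty": 8.5,"tz": -1.0,"claw": -1},
    {"ax": 0,"ay": 0,"az": 0,"tx": -25.4,"ty": 13.5,"tz": -1.3,"claw": -1},
    {"ax": 0,"ay": 0,"az": 0,"tx": -29.8,"ty": 19.3,"tz": -1.7,"claw": -1},
    {"ax": 0,"ay": 0,"az": 0,"tx": -33.1,"ty": 25.9,"tz": -2.0,"claw": -1},
    {"ax": 0,"ay": 0,"az": 0,"tx": -35.2,"ty": 32.9,"tz": -2.3,"claw": -1},
    {"ax": 0,"ay": 0,"az": 0,"tx": -36.1,"ty": 40.1,"tz": -2.7,"claw": -1},
    {"ax": 0,"ay": 0,"az": 0,"tx": -35.7,"ty": 47.4,"tz": -3.0,"claw": -1},
    {"ax": 0,"ay": 0,"az": 0,"tx": -34.1,"ty": 54.6,"tz": -3.3,"claw": -1},
  ],
)

```text
clock: 6.2
tcp_pos: [0.6613, -0.0765, 0.1915]
eef_rot: [-2.222, -2.221, 0.001]
force: [-4.8, 0.5, 0.7]
width: 0.254
gripper_force: 30.0
```

```bash
python3 t.py 288 10 5
```

```text
call 0 from 288.0
tx 2.9 ty 6.7 tz -0.33
tx 6.8 ty 12.9 tz -0.67
tx 11.8 ty 18.2 tz -1.00
tx 17.7 ty 22.6 tz -1.33
tx 24.2 ty 26.0 tz -1.67
tx 31.2 ty 28.1 tz -2.00
tx 38.5 ty 29.0 tz -2.33
tx 45.8 ty 28.6 tz -2.67
tx 52.9 ty 27.0 tz -3.00
tx 59.7 ty 24.1 tz -3.33
call 1 from 388.0
tx 6.1 ty -4.0 tz -0.33
tx 11.5 ty -9.0 tz -0.67
tx 15.9 ty -14.8 tz -1.00
tx 19.2 ty -21.4 tz -1.33
tx 21.4 ty -28.4 tz -1.67
tx 22.3 ty -35.6 tz -2.00
tx 21.9 ty -42.9 tz -2.33
tx 20.2 ty -50.1 tz -2.67
tx 17.4 ty -56.8 tz -3.00
tx 13.4 ty -62.9 tz -3.33
call 2 from 488.0
tx -5.0 ty -5.4 tz -0.33
tx -10.8 ty -9.8 tz -0.67
tx -17.4 ty -13.1 tz -1.00
tx -24.4 ty -15.2 tz -1.33
tx -31.6 ty -16.1 tz -1.67
tx -38.9 ty -15.7 tz -2.00
tx -46.1 ty -14.1 tz -2.33
tx -52.8 ty -11.2 tz -2.67
tx -59.0 ty -7.2 tz -3.00
tx -64.3 ty -2.2 tz -3.33
call 3 from 588.0
tx -4.4 ty 5.8 tz -0.33
tx -7.7 ty 12.4 tz -0.67
tx -9.9 ty 19.4 tz -1.00
tx -10.8 ty 26.6 tz -1.33
tx -10.4 ty 33.9 tz -1.67
tx -8.7 ty 41.1 tz -2.00
tx -5.9 ty 47.8 tz -2.33
tx -1.9 ty 54.0 tz -2.67
tx 3.1 ty 59.3 tz -3.00
tx 9.0 ty 63.7 tz -3.33
call 4 from 688.0
tx 6.5 ty 3.3 tz -0.33
tx 13.5 ty 5.5 tz -0.67
tx 20.8 ty 6.4 tz -1.00
tx 28.1 ty 6.0 tz -1.33
tx 35.2 ty 4.3 tz -1.67
tx 42.0 ty 1.5 tz -2.00
tx 48.1 ty -2.5 tz -2.33
tx 53.5 ty -7.5 tz -2.67
tx 57.9 ty -13.4 tz -3.00
tx 61.2 ty -19.9 tz -3.33
```

Emit:
apply_moves(
  series=[
    {"ax": 0,"ay": 0,"az": 0,"tx": 2.9,"ty": 6.7,"tz": -0.3,"claw": -1},
    {"ax": 0,"ay": 0,"az": 0,"tx": 6.8,"ty": 12.9,"tz": -0.7,"claw": -1},
    {"ax": 0,"ay": 0,"az": 0,"tx": 11.8,"ty": 18.2,"tz": -1.0,"claw": -1},
    {"ax": 0,"ay": 0,"az": 0,"tx": 17.7,"ty": 22.6,"tz": -1.3,"claw": -1},
    {"ax": 0,"ay": 0,"az": 0,"tx": 24.2,"ty": 26.0,"tz": -1.7,"claw": -1},
    {"ax": 0,"ay": 0,"az": 0,"tx": 31.2,"ty": 28.1,"tz": -2.0,"claw": -1},
    {"ax": 0,"ay": 0,"az": 0,"tx": 38.5,"ty": 29.0,"tz": -2.3,"claw": -1},
    {"ax": 0,"ay": 0,"az": 0,"tx": 45.8,"ty": 28.6,"tz": -2.7,"claw": -1},
    {"ax": 0,"ay": 0,"az": 0,"tx": 52.9,"ty": 27.0,"tz": -3.0,"claw": -1},
    {"ax": 0,"ay": 0,"az": 0,"tx": 59.7,"ty": 24.1,"tz": -3.3,"claw": -1},
  ],
)

```text
clock: 7.2
tcp_pos: [0.6852, -0.0161, 0.1949]
eef_rot: [2.221, 2.221, 0.0]
force: [-1.1, -5.4, -0.6]
width: 0.256
gripper_force: 30.0
```

Emit:
apply_moves(
  series=[
    {"ax": 0,"ay": 0,"az": 0,"tx": 6.1,"ty": -4.0,"tz": -0.3,"claw": -1},
    {"ax": 0,"ay": 0,"az": 0,"tx": 11.5,"ty": -9.0,"tz": -0.7,"claw": -1},
    {"ax": 0,"ay": 0,"az": 0,"tx": 15.9,"ty": -14.8,"tz": -1.0,"claw": -1},
    {"ax": 0,"ay": 0,"az": 0,"tx": 19.2,"ty": -21.4,"tz": -1.3,"claw": -1},
    {"ax": 0,"ay": 0,"az": 0,"tx": 21.4,"ty": -28.4,"tz": -1.7,"claw": -1},
    {"ax": 0,"ay": 0,"az": 0,"tx": 22.3,"ty": -35.6,"tz": -2.0,"claw": -1},
    {"ax": 0,"ay": 0,"az": 0,"tx": 21.9,"ty": -42.9,"tz": -2.3,"claw": -1},
    {"ax": 0,"ay": 0,"az": 0,"tx": 20.2,"ty": -50.1,"tz": -2.7,"claw": -1},
    {"ax": 0,"ay": 0,"az": 0,"tx": 17.4,"ty": -56.8,"tz": -3.0,"claw": -1},
    {"ax": 0,"ay": 0,"az": 0,"tx": 13.4,"ty": -62.9,"tz": -3.3,"claw": -1},
  ],
)

```text
clock: 8.2
tcp_pos: [0.6221, -0.003, 0.1982]
eef_rot: [2.221, 2.221, 0.002]
force: [6.1, -1.4, -5.9]
width: 0.258
gripper_force: 30.0
```

Emit:
apply_moves(
  series=[
    {"ax": 0,"ay": 0,"az": 0,"tx": -5.0,"ty": -5.4,"tz": -0.3,"claw": -1},
    {"ax": 0,"ay": 0,"az": 0,"tx": -10.8,"ty": -9.8,"tz": -0.7,"claw": -1},
    {"ax": 0,"ay": 0,"az": 0,"tx": -17.4,"ty": -13.1,"tz": -1.0,"claw": -1},
    {"ax": 0,"ay": 0,"az": 0,"tx": -24.4,"ty": -15.2,"tz": -1.3,"claw": -1},
    {"ax": 0,"ay": 0,"az": 0,"tx": -31.6,"ty": -16.1,"tz": -1.7,"claw": -1},
    {"ax": 0,"ay": 0,"az": 0,"tx": -38.9,"ty": -15.7,"tz": -2.0,"claw": -1},
    {"ax": 0,"ay": 0,"az": 0,"tx": -46.1,"ty": -14.1,"tz": -2.3,"claw": -1},
    {"ax": 0,"ay": 0,"az": 0,"tx": -52.8,"ty": -11.2,"tz": -2.7,"claw": -1},
    {"ax": 0,"ay": 0,"az": 0,"tx": -59.0,"ty": -7.2,"tz": -3.0,"claw": -1},
    {"ax": 0,"ay": 0,"az": 0,"tx": -64.3,"ty": -2.2,"tz": -3.3,"claw": -1},
  ],
)

```text
clock: 9.2
tcp_pos: [0.6198, -0.0677, 0.2015]
eef_rot: [-2.221, -2.22, 0.001]
force: [-1.6, 3.9, 1.5]
width: 0.257
gripper_force: 30.0
```

Emit:
apply_moves(
  series=[
    {"ax": 0,"ay": 0,"az": 0,"tx": -4.4,"ty": 5.8,"tz": -0.3,"claw": -1},
    {"ax": 0,"ay": 0,"az": 0,"tx": -7.7,"ty": 12.4,"tz": -0.7,"claw": -1},
    {"ax": 0,"ay": 0,"az": 0,"tx": -9.9,"ty": 19.4,"tz": -1.0,"claw": -1},
    {"ax": 0,"ay": 0,"az": 0,"tx": -10.8,"ty": 26.6,"tz": -1.3,"claw": -1},
    {"ax": 0,"ay": 0,"az": 0,"tx": -10.4,"ty": 33.9,"tz": -1.7,"claw": -1},
    {"ax": 0,"ay": 0,"az": 0,"tx": -8.7,"ty": 41.1,"tz": -2.0,"claw": -1},
    {"ax": 0,"ay": 0,"az": 0,"tx": -5.9,"ty": 47.8,"tz": -2.3,"claw": -1},
    {"ax": 0,"ay": 0,"az": 0,"tx": -1.9,"ty": 54.0,"tz": -2.7,"claw": -1},
    {"ax": 0,"ay": 0,"az": 0,"tx": 3.1,"ty": 59.3,"tz": -3.0,"claw": -1},
    {"ax": 0,"ay": 0,"az": 0,"tx": 9.0,"ty": 63.7,"tz": -3.3,"claw": -1},
  ],
)

```text
clock: 10.2
tcp_pos: [0.6843, -0.0582, 0.2048]
eef_rot: [2.222, 2.221, -0.0]
force: [-4.7, -2.5, 4.3]
width: 0.261
gripper_force: 30.0
```

Emit:
apply_moves(
  series=[
    {"ax": 0,"ay": 0,"az": 0,"tx": 0,"ty": 0,"tz": 0,"claw": -0.3},
    {"ax": 0,"ay": 0,"az": 0,"tx": 0,"ty": 0,"tz": 0,"claw": -0.3},
    {"ax": 0,"ay": 0,"az": 0,"tx": 0,"ty": 0,"tz": 0,"claw": -0.3},
    {"ax": 0,"ay": 0,"az": 0,"tx": 0,"ty": 0,"tz": 0,"claw": -0.3},
    {"ax": 0,"ay": 0,"az": 0,"tx": 0,"ty": 0,"tz": 0,"claw": -0.3},
    {"ax": 0,"ay": 0,"az": 0,"tx": 0,"ty": 0,"tz": -10,"claw": -0.3},
    {"ax": 0,"ay": 0,"az": 0,"tx": 0,"ty": 0,"tz": -25,"claw": -0.3},
    {"ax": 0,"ay": 0,"az": 0,"tx": 0,"ty": 0,"tz": -45,"claw": -0.3},
    {"ax": 0,"ay": 0,"az": 0,"tx": 0,"ty": 0,"tz": -65,"claw": -0.3},
    {"ax": 0,"ay": 0,"az": 0,"tx": 0,"ty": 0,"tz": -75,"claw": -0.3},
  ],
)

```text
clock: 11.2
tcp_pos: [0.6844, -0.0587, 0.2824]
eef_rot: [2.22, 2.219, 0.003]
force: [1.2, 0.3, 0.0]
width: 0.348
gripper_force: 0.0
```

Emit:
apply_moves(
  series=[
    {"ax": 0,"ay": 0,"az": -8,"tx": 4,"ty": -15,"tz": 0,"claw": -0.3},
    {"ax": 0,"ay": 0,"az": -16,"tx": 8,"ty": -35,"tz": 0,"claw": -0.3},
    {"ax": 0,"ay": 0,"az": -24,"tx": 13,"ty": -55,"tz": 0,"claw": 0},
    {"ax": 0,"ay": 0,"az": -32,"tx": 18,"ty": -75,"tz": 0,"claw": 1},
    {"ax": 0,"ay": 0,"az": -40,"tx": 23,"ty": -95,"tz": 0,"claw": 1},
    {"ax": 0,"ay": 0,"az": -48,"tx": 28,"ty": -115,"tz": 0,"claw": 1},
    {"ax": 0,"ay": 0,"az": -56,"tx": 32,"ty": -132,"tz": 0,"claw": 1},
    {"ax": 0,"ay": 0,"az": -64,"tx": 35,"ty": -145,"tz": 0,"claw": 1},
    {"ax": 0,"ay": 0,"az": -72,"tx": 35.5,"ty": -150,"tz": 0,"claw": 1},
    {"ax": 0,"ay": 0,"az": -80,"tx": 35.5,"ty": -150,"tz": 0,"claw": 1},
  ],
)

```text
clock: 12.2
tcp_pos: [0.5329, -0.0228, 0.2801]
eef_rot: [0.265, 3.13, 0.0]
force: [-0.1, -0.3, -0.1]
width: 0.99
gripper_force: 0.0
```

Emit:
apply_moves(
  series=[
    {"ax": 0,"ay": 0,"az": -3.6,"tx": 0,"ty": 0,"tz": 10,"claw": 1},
    {"ax": 0,"ay": 0,"az": -3.6,"tx": 0,"ty": 0,"tz": 30,"claw": 1},
    {"ax": 0,"ay": 0,"az": -3.6,"tx": 0,"ty": 0,"tz": 55,"claw": 1},
    {"ax": 0,"ay": 0,"az": -3.6,"tx": 0,"ty": 0,"tz": 85,"claw": 1},
    {"ax": 0,"ay": 0,"az": -3.6,"tx": 0,"ty": 0,"tz": 115,"claw": 1},
    {"ax": 0,"ay": 0,"az": -3.6,"tx": 0,"ty": 0,"tz": 140,"claw": 1},
    {"ax": 0,"ay": 0,"az": -3.6,"tx": 0,"ty": 0,"tz": 155,"claw": 1},
    {"ax": 0,"ay": 0,"az": -3.6,"tx": 0,"ty": 0,"tz": 160,"claw": 1},
    {"ax": 0,"ay": 0,"az": -3.6,"tx": 0,"ty": 0,"tz": 160,"claw": 1},
    {"ax": 0,"ay": 0,"az": -3.6,"tx": 0,"ty": 0,"tz": 160,"claw": 1},
  ],
)

```text
clock: 13.2
tcp_pos: [0.5343, -0.023, 0.1205]
eef_rot: [0.176, 3.136, -0.0]
force: [0.4, -0.1, 0.3]
width: 1.002
gripper_force: 0.0
```

Run:
```python
from h import *
np.set_printoptions(precision=4,suppress=True)
o=manip.get_obs();print(o['tcp_pos'],rot(o['eef_rot']),o['joint_pos'])
f=snap('side');P=cloud(f)
b=f['img'][130:290,200:400];cv2.imwrite('pics/crop2.png',cv2.resize(b,(750,600),interpolation=2))
d=np.linalg.norm(P[...,:2]-[.648,-.036],axis=-1)
m=(d<.056)&(P[...,2]>.15)&(P[...,2]<.26);q=P[m];print('rim z',np.median(q[:,2]),'knob top',np.percentile(q[:,2],98))
```

```text
[ 0.5343 -0.023   0.1205] [[-0.9937  0.1119  0.0011]
 [ 0.1119  0.9937 -0.0002]
 [-0.0012 -0.     -1.    ]] [-0.1548  0.4832  1.6778  0.      0.9795 -1.6135]
rim z 0.1931687217395076 knob top 0.24588856025092298
```

View pics/crop2.png

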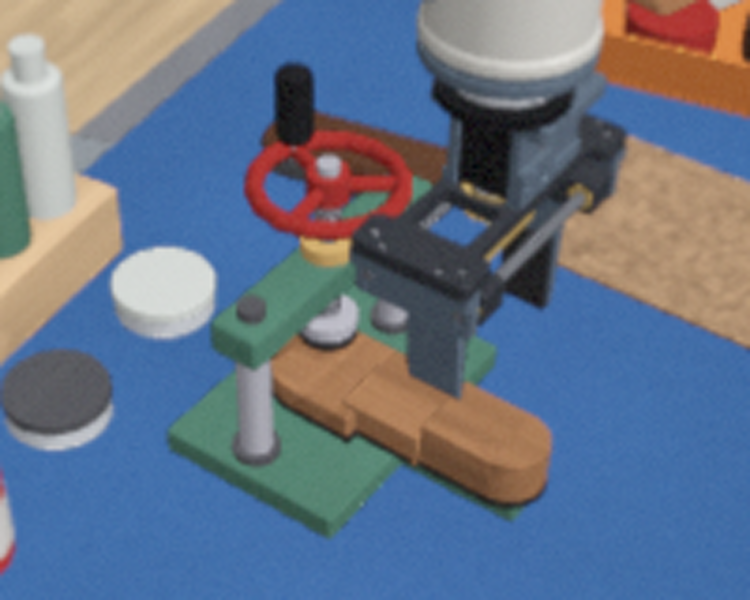

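Emit:
apply_moves(
  series=[
    {"ax": 0,"ay": 0,"az": 0,"tx": 0,"ty": 0,"tz": 15,"claw": 1},
    {"ax": 0,"ay": 0,"az": 0,"tx": 0,"ty": 0,"tz": 35,"claw": 1},
    {"ax": 0,"ay": 0,"az": 0,"tx": 0,"ty": 0,"tz": 55,"claw": 1},
    {"ax": 0,"ay": 0,"az": 0,"tx": 0,"ty": 0,"tz": 72,"claw": 1},
    {"ax": 0,"ay": 0,"az": 0,"tx": 0,"ty": 0,"tz": 84,"claw": 1},
    {"ax": 0,"ay": 0,"az": 0,"tx": 0,"ty": 0,"tz": 91,"claw": 1},
    {"ax": 0,"ay": 0,"az": 0,"tx": 0,"ty": 0,"tz": 94,"claw": 1},
    {"ax": 0,"ay": 0,"az": 0,"tx": 0,"ty": 0,"tz": 94,"claw": 1},
    {"ax": 0,"ay": 0,"az": 0,"tx": 0,"ty": 0,"tz": 94,"claw": -1},
    {"ax": 0,"ay": 0,"az": 0,"tx": 0,"ty": 0,"tz": 94,"claw": -1},
  ],
)

```text
clock: 14.25
tcp_pos: [0.5341, -0.0231, 0.0263]
eef_rot: [0.176, 3.136, -0.0]
force: [-0.4, -0.7, -0.9]
width: 0.854
gripper_force: 0.0
```

Emit:
apply_moves(
  series=[
    {"ax": 0,"ay": 0,"az": 0,"tx": 0,"ty": 0,"tz": 0,"claw": -1},
    {"ax": 0,"ay": 0,"az": 0,"tx": 0,"ty": 0,"tz": 0,"claw": -1},
    {"ax": 0,"ay": 0,"az": 0,"tx": 0,"ty": 0,"tz": 0,"claw": -1},
    {"ax": 0,"ay": 0,"az": 0,"tx": 0,"ty": 0,"tz": 0,"claw": -1},
    {"ax": 0,"ay": 0,"az": 0,"tx": 0,"ty": 0,"tz": 0,"claw": -1},
    {"ax": 0,"ay": 0,"az": 0,"tx": 0,"ty": 0,"tz": 0,"claw": -1},
    {"ax": 0,"ay": 0,"az": 0,"tx": 0,"ty": 0,"tz": 0,"claw": -1},
    {"ax": 0,"ay": 0,"az": 0,"tx": 0,"ty": 0,"tz": 0,"claw": -1},
    {"ax": 0,"ay": 0,"az": 0,"tx": 0,"ty": 0,"tz": 0,"claw": -1},
    {"ax": 0,"ay": 0,"az": 0,"tx": 0,"ty": 0,"tz": 0,"claw": -1},
  ],
)

```text
clock: 15.25
tcp_pos: [0.5338, -0.0229, 0.0258]
eef_rot: [0.176, 3.137, 0.0]
force: [-1.6, 1.8, 4.3]
width: 0.572
gripper_force: 29.9
```

Emit:
apply_moves(
  series=[
    {"ax": 0,"ay": 0,"az": 0,"tx": 3,"ty": 0,"tz": 0,"claw": -1},
    {"ax": 0,"ay": 0,"az": 0,"tx": 10,"ty": 0,"tz": 0,"claw": -1},
    {"ax": 0,"ay": 0,"az": 0,"tx": 20,"ty": 0,"tz": 0,"claw": -1},
    {"ax": 0,"ay": 0,"az": 0,"tx": 32,"ty": 0,"tz": 0,"claw": -1},
    {"ax": 0,"ay": 0,"az": 0,"tx": 45,"ty": 0,"tz": 0,"claw": -1},
    {"ax": 0,"ay": 0,"az": 0,"tx": 58,"ty": 0,"tz": 0,"claw": -1},
    {"ax": 0,"ay": 0,"az": 0,"tx": 71,"ty": 0,"tz": 0,"claw": -1},
    {"ax": 0,"ay": 0,"az": 0,"tx": 83,"ty": 0,"tz": 0,"claw": -1},
    {"ax": 0,"ay": 0,"az": 0,"tx": 92,"ty": 0,"tz": 0,"claw": -1},
    {"ax": 0,"ay": 0,"az": 0,"tx": 97,"ty": 0,"tz": 0,"claw": -1},
  ],
)

```text
clock: 16.25
tcp_pos: [0.4362, -0.012, 0.0258]
eef_rot: [-0.176, -3.136, -0.0]
force: [1.7, -0.4, 1.3]
width: 0.572
gripper_force: 29.9
```

Emit:
apply_moves(
  series=[
    {"ax": 0,"ay": 0,"az": 0,"tx": 0,"ty": 0,"tz": -2,"claw": -1},
    {"ax": 0,"ay": 0,"az": 0,"tx": 1,"ty": 0,"tz": -6,"claw": -1},
    {"ax": 0,"ay": 0,"az": 0,"tx": 3,"ty": 0,"tz": -12,"claw": -1},
    {"ax": 0,"ay": 0,"az": 0,"tx": 5,"ty": 0,"tz": -19,"claw": -1},
    {"ax": 0,"ay": 0,"az": 0,"tx": 5,"ty": 0,"tz": -27,"claw": -1},
    {"ax": 0,"ay": 0,"az": 0,"tx": 5,"ty": 0,"tz": -35,"claw": -1},
    {"ax": 0,"ay": 0,"az": 0,"tx": 5,"ty": 0,"tz": -42,"claw": -1},
    {"ax": 0,"ay": 0,"az": 0,"tx": 5,"ty": 0,"tz": -47,"claw": -1},
    {"ax": 0,"ay": 0,"az": 0,"tx": 5,"ty": 0,"tz": -50,"claw": -1},
    {"ax": 0,"ay": 0,"az": 0,"tx": 5,"ty": 0,"tz": -50,"claw": -1},
  ],
)

```text
clock: 17.25
tcp_pos: [0.4326, -0.0116, 0.0761]
eef_rot: [0.176, 3.136, -0.0]
force: [0.4, -1.3, -1.9]
width: 0.572
gripper_force: 29.9
```

Run:
```python
from h import *
np.set_printoptions(precision=4,suppress=True)
o=manip.get_obs();print(o['tcp_pos'],o['force'],o['width'],o['gripper_force'])
f=snap('side');P=cloud(f)
b=f['img'][130:310,200:440];cv2.imwrite('pics/crop3.png',cv2.resize(b,(800,600),interpolation=2))
```

```text
[ 0.4326 -0.0116  0.0761] [ 0.3902 -1.2779 -1.8804] 0.5721714749974626 29.87447440624237
```

View pics/crop3.png

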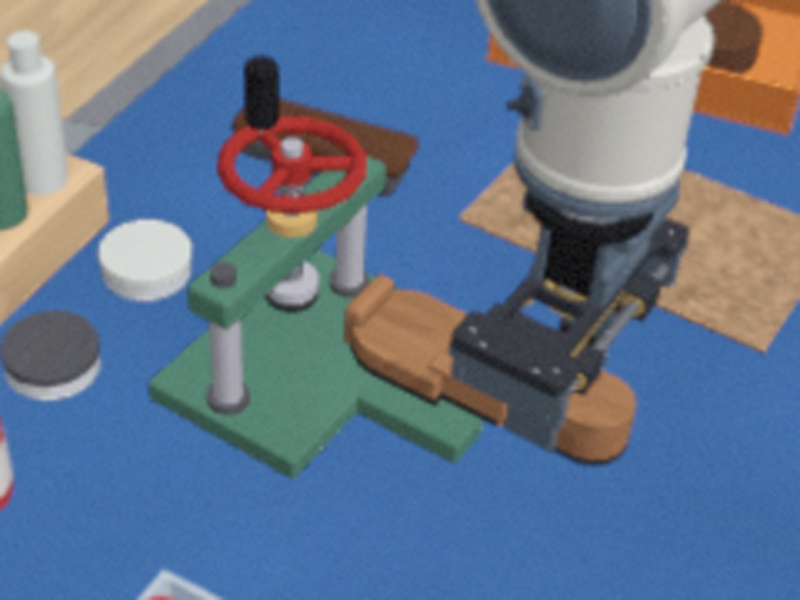

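Emit:
apply_moves(
  series=[
    {"ax": 0,"ay": 0,"az": 0,"tx": 0,"ty": -5,"tz": 0,"claw": -1},
    {"ax": 0,"ay": 0,"az": 0,"tx": 0,"ty": -18,"tz": 0,"claw": -1},
    {"ax": 0,"ay": 0,"az": 0,"tx": 0,"ty": -38,"tz": 0,"claw": -1},
    {"ax": 0,"ay": 0,"az": 0,"tx": 0,"ty": -63,"tz": 0,"claw": -1},
    {"ax": 0,"ay": 0,"az": 0,"tx": 0,"ty": -88,"tz": 0,"claw": -1},
    {"ax": 0,"ay": 0,"az": 0,"tx": 0,"ty": -113,"tz": 0,"claw": -1},
    {"ax": 0,"ay": 0,"az": 0,"tx": 0,"ty": -138,"tz": 0,"claw": -1},
    {"ax": 0,"ay": 0,"az": 0,"tx": 0,"ty": -158,"tz": 0,"claw": -1},
    {"ax": 0,"ay": 0,"az": 0,"tx": -1,"ty": -173,"tz": 0,"claw": -1},
    {"ax": 0,"ay": 0,"az": 0,"tx": -2,"ty": -183,"tz": 0,"claw": -1},
  ],
)

```text
clock: 18.3
tcp_pos: [0.4137, -0.1947, 0.0755]
eef_rot: [-0.177, -3.136, -0.0]
force: [-0.0, 0.3, -2.0]
width: 0.571
gripper_force: 29.9
```

Emit:
apply_moves(
  series=[
    {"ax": 0,"ay": 0,"az": 0,"tx": -1,"ty": -10,"tz": 0,"claw": -1},
    {"ax": 0,"ay": 0,"az": 0,"tx": -2,"ty": -25,"tz": 0,"claw": -1},
    {"ax": 0,"ay": 0,"az": 0,"tx": -4,"ty": -45,"tz": 0,"claw": -1},
    {"ax": 0,"ay": 0,"az": 0,"tx": -6,"ty": -65,"tz": 0,"claw": -1},
    {"ax": 0,"ay": 0,"az": 0,"tx": -8,"ty": -85,"tz": 0,"claw": -1},
    {"ax": 0,"ay": 0,"az": 0,"tx": -10,"ty": -105,"tz": 0,"claw": -1},
    {"ax": 0,"ay": 0,"az": 0,"tx": -11,"ty": -120,"tz": 0,"claw": -1},
    {"ax": 0,"ay": 0,"az": 0,"tx": -11,"ty": -128,"tz": 0,"claw": -1},
    {"ax": 0,"ay": 0,"az": 0,"tx": -11,"ty": -131,"tz": 0,"claw": -1},
    {"ax": 0,"ay": 0,"az": 0,"tx": -11,"ty": -131,"tz": 0,"claw": -1},
  ],
)

```text
clock: 19.3
tcp_pos: [0.41, -0.3248, 0.0756]
eef_rot: [-0.176, -3.136, -0.0]
force: [0.6, 0.1, -2.3]
width: 0.572
gripper_force: 29.9
```

Run:
```python
from h import *
np.set_printoptions(precision=4,suppress=True)
o=manip.get_obs();print(o['tcp_pos'],o['force'],o['width'],o['gripper_force'])
f=snap('side')
a=snap('top')['img'][170:340,340:510];b=f['img'][120:270,280:480]
cv2.imwrite('pics/crop4.png',np.hstack([cv2.resize(a,(360,400),interpolation=2),cv2.resize(b,(440,400),interpolation=2)]))
```

```text
[ 0.41   -0.3248  0.0756] [ 0.6471  0.0784 -2.2589] 0.5717981427277145 29.874590635299683
```

View pics/crop4.png

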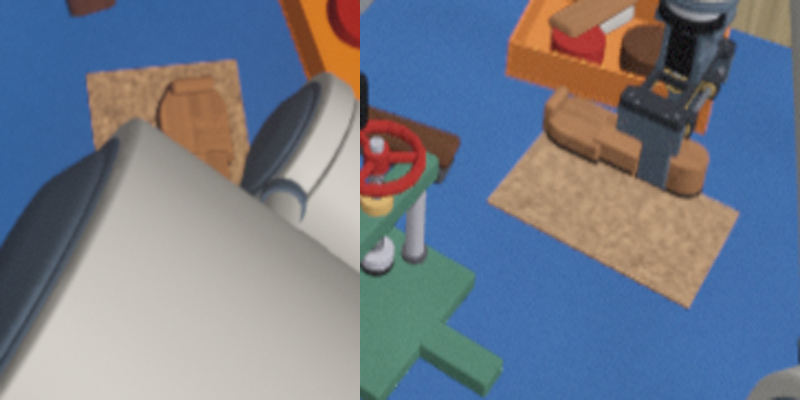

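Emit:
apply_moves(
  series=[
    {"ax": 0,"ay": 0,"az": 0,"tx": 0,"ty": 0,"tz": 8,"claw": -1},
    {"ax": 0,"ay": 0,"az": 0,"tx": 0,"ty": 0,"tz": 20,"claw": -1},
    {"ax": 0,"ay": 0,"az": 0,"tx": 0,"ty": 0,"tz": 32,"claw": -1},
    {"ax": 0,"ay": 0,"az": 0,"tx": 0,"ty": 0,"tz": 43,"claw": -1},
    {"ax": 0,"ay": 0,"az": 0,"tx": 0,"ty": 0,"tz": 51,"claw": -1},
    {"ax": 0,"ay": 0,"az": 0,"tx": 0,"ty": 0,"tz": 57,"claw": -1},
    {"ax": 0,"ay": 0,"az": 0,"tx": 0,"ty": 0,"tz": 61,"claw": -1},
    {"ax": 0,"ay": 0,"az": 0,"tx": 0,"ty": 0,"tz": 63,"claw": -1},
    {"ax": 0,"ay": 0,"az": 0,"tx": 0,"ty": 0,"tz": 64,"claw": -1},
    {"ax": 0,"ay": 0,"az": 0,"tx": 0,"ty": 0,"tz": 65,"claw": -1},
  ],
)

```text
clock: 20.4
tcp_pos: [0.4103, -0.3252, 0.0109]
eef_rot: [0.176, 3.136, -0.001]
force: [-0.3, -0.4, -2.0]
width: 0.568
gripper_force: 29.9
```

Emit:
apply_moves(
  series=[
    {"ax": 0,"ay": 0,"az": 0,"tx": 0,"ty": 0,"tz": 0.3,"claw": -1},
    {"ax": 0,"ay": 0,"az": 0,"tx": 0,"ty": 0,"tz": 0.6,"claw": -1},
    {"ax": 0,"ay": 0,"az": 0,"tx": 0,"ty": 0,"tz": 1,"claw": -1},
    {"ax": 0,"ay": 0,"az": 0,"tx": 0,"ty": 0,"tz": 1,"claw": -1},
    {"ax": 0,"ay": 0,"az": 0,"tx": 0,"ty": 0,"tz": 1,"claw": -1},
    {"ax": 0,"ay": 0,"az": 0,"tx": 0,"ty": 0,"tz": 1,"claw": -1},
    {"ax": 0,"ay": 0,"az": 0,"tx": 0,"ty": 0,"tz": 1,"claw": -1},
    {"ax": 0,"ay": 0,"az": 0,"tx": 0,"ty": 0,"tz": 1,"claw": -1},
    {"ax": 0,"ay": 0,"az": 0,"tx": 0,"ty": 0,"tz": 1,"claw": -1},
    {"ax": 0,"ay": 0,"az": 0,"tx": 0,"ty": 0,"tz": 1,"claw": -1},
  ],
)

```text
clock: 21.4
tcp_pos: [0.4102, -0.3251, 0.0098]
eef_rot: [0.176, 3.137, -0.0]
force: [-0.5, 0.1, 4.1]
width: 0.569
gripper_force: 29.9
```

Contact (force reversed to +4 N). Release, then rise.

Emit:
apply_moves(
  series=[
    {"ax": 0,"ay": 0,"az": 0,"tx": 0,"ty": 0,"tz": 0,"claw": 1},
    {"ax": 0,"ay": 0,"az": 0,"tx": 0,"ty": 0,"tz": 0,"claw": 1},
    {"ax": 0,"ay": 0,"az": 0,"tx": 0,"ty": 0,"tz": 0,"claw": 1},
    {"ax": 0,"ay": 0,"az": 0,"tx": 0,"ty": 0,"tz": 0,"claw": 1},
    {"ax": 0,"ay": 0,"az": 0,"tx": 0,"ty": 0,"tz": 0,"claw": 1},
    {"ax": 0,"ay": 0,"az": 0,"tx": 0,"ty": 0,"tz": 0,"claw": 1},
    {"ax": 0,"ay": 0,"az": 0,"tx": 0,"ty": 0,"tz": 0,"claw": 1},
    {"ax": 0,"ay": 0,"az": 0,"tx": 0,"ty": 0,"tz": 0,"claw": 1},
    {"ax": 0,"ay": 0,"az": 0,"tx": 0,"ty": 0,"tz": 0,"claw": 1},
    {"ax": 0,"ay": 0,"az": 0,"tx": 0,"ty": 0,"tz": 0,"claw": 1},
  ],
)

```text
clock: 22.4
tcp_pos: [0.4102, -0.3251, 0.0097]
eef_rot: [-0.176, -3.137, 0.0]
force: [-0.0, -0.9, 0.3]
width: 1.0
gripper_force: 0.0
```

Emit:
apply_moves(
  series=[
    {"ax": 0,"ay": 0,"az": 0,"tx": 0,"ty": 0,"tz": -5,"claw": 1},
    {"ax": 0,"ay": 0,"az": 0,"tx": 0,"ty": 0,"tz": -15,"claw": 1},
    {"ax": 0,"ay": 0,"az": 0,"tx": 0,"ty": 0,"tz": -30,"claw": 1},
    {"ax": 0,"ay": 0,"az": 0,"tx": 0,"ty": 0,"tz": -55,"claw": 1},
    {"ax": 0,"ay": 0,"az": 0,"tx": 0,"ty": 0,"tz": -85,"claw": 1},
    {"ax": 0,"ay": 0,"az": 0,"tx": 0,"ty": 0,"tz": -120,"claw": 1},
    {"ax": 0,"ay": 0,"az": 0,"tx": 0,"ty": 0,"tz": -150,"claw": 1},
    {"ax": 0,"ay": 0,"az": 0,"tx": 0,"ty": 0,"tz": -175,"claw": 1},
    {"ax": 0,"ay": 0,"az": 0,"tx": 0,"ty": 0,"tz": -190,"claw": 1},
    {"ax": 0,"ay": 0,"az": 0,"tx": 0,"ty": 0,"tz": -190,"claw": 1},
  ],
)

```text
clock: 23.4
tcp_pos: [0.4109, -0.3257, 0.2026]
eef_rot: [0.176, 3.133, -0.005]
force: [0.1, -0.8, -0.1]
width: 0.998
gripper_force: 0.0
```

Run:
```python
from h import *
np.set_printoptions(precision=4,suppress=True)
o=manip.get_obs();print(o['tcp_pos'],o['force'],o['width'])
f=snap('side');P=cloud(f)
cv2.imwrite('pics/end.png',f['img'])
d=P[...,:2]-[.460,-.3305];c,s=np.cos(np.radians(-6.5)),np.sin(np.radians(-6.5))
x=d@[c,s];y=d@[-s,c]
m=(abs(x)<.16)&(abs(y)<.12)&(P[...,2]>.015)&(P[...,2]<.07)
print('x',x[m].min(),x[m].max(),'y',y[m].min(),y[m].max())
h=m&(x<-.03)&(x>-.1);t=m&(x>.0)&(x<.05);print('heel z',np.percentile(P[h][:,2],[50,90]),'fore z',np.percentile(P[m&(x>.03)&(x<.08)][:,2],[50,90]))
d=np.linalg.norm(P[...,:2]-[.648,-.036],axis=-1)
q=P[(d<.056)&(P[...,2]>.15)&(P[...,2]<.26)];print('rim',np.median(q[:,2]),np.percentile(q[:,2],98))
```

```text
[ 0.4109 -0.3257  0.2026] [ 0.0683 -0.8493 -0.0868] 0.997789918252877
x -0.10315641242380695 0.10596071081303707 y -0.035969507220124514 0.04136585874246422
heel z [0.0405 0.0432] fore z [0.0258 0.0282]
rim 0.19302577251410935 0.2455283409818027
```

View pics/end.png

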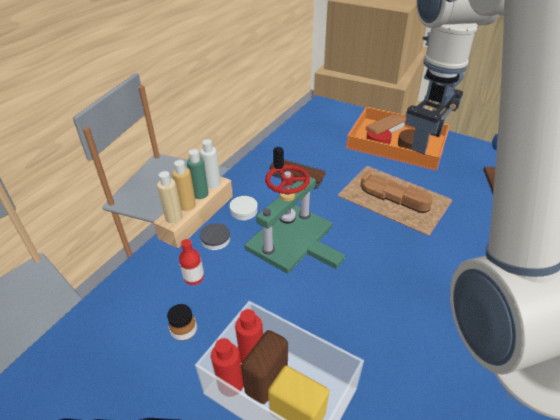

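The final picture shows the sole flat and centred on the mat (around 397,192). The press is open with its wheel raised 20 mm (288,180), and the tins, brush, bottle and jar have not moved.

```bash
python3 -c "
from rig import manip
print(manip.sign_off())"
```

```text
the job is handed in; nothing more can be done
None
```

The press was unscrewed about 20 mm and left open, and the sole lies flat, tread down, in the middle of the cork mat with the gripper clear; the job was handed in at about 23 s, and no verdict came back.

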